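Pick the copper order into the colour-bin caddy

ROBOT

A 6-joint arm with a two-finger parallel gripper is mounted at the origin on the work surface. World frame = base frame: x ahead of the robot, y to its left, z up, the work surface at z = 0. Lengths are in mm, angles in rad, forces in N, time in s.
With the tool pointing down it reaches from about 275 to 750 mm from the base axis. Payload 10.2 kg.
Tool frame: the origin (TCP) lies at the centre of the arm's flange, where the gripper is bolted on; the fingertips stand 173 mm ahead of it and the grasp point (between the pads) lies 155 mm ahead of it; z points along the fingers, y is the line along which they close (so a half turn about z gives the same grasp; the last joint's range is limited). The gripper opens to 85 mm and grips with 20 to 120 N. Pads are 22 mm wide; open, the fingers measure 114 mm over their backs; the gripper's body (76 mm by 85 mm) begins 54 mm behind the grasp point. The pads swing forward as they close: fully open they stand 13 mm farther back than shut.
Start: joints at [1.06, 0.313, 1.498, -0, 1.331, -0.223], TCP at [149.031, 503.411, 404.694] pointing down, gripper open.
Joint ranges: [-2.94, 2.94], [-0.97, 2.17], [0.19, 2.56], [-1.23, 4.37], [0.02, 3.11], [-2.88, 2.88]. Speed limits (rad/s): [2.39, 2.39, 3.01, 3.14, 3.14, 3.14].

INTERFACE

Orientations are given as a unit quaternion [w, x, y, z].
In Python, from rig import ctrl, viewer, ticket gives the robot as it stands (ctrl), with the cameras (viewer) and the job (ticket).
- The arm moves only by the tool steer_hand, called after "Emit:" as name(argument=value, ...) on one line, values as JSON. Schema: {"type":"object","properties":{"increments":{"type":"object","properties":{"deltas":{"type":"array","items":{"type":"array","items":{"type":"number"},"minItems":6,"maxItems":6},"minItems":1,"maxItems":8}},"additionalProperties":false,"required":["deltas"]},"aperture":{"type":"number"},"grip_force":{"type":"number"},"only":{"type":"string"},"quiet":{"type":"boolean"},"lines":{"type":"string"}},"required":["increments"],"additionalProperties":false}. increments is an object whose key "deltas" holds a list of rows, 1 to 8 of them, each of 6 numbers: dx, dy, dz in fractions of the full range, 1 being 0.6 m, then a rotation vector rx, ry, rz in shares of 4 rad (1.0 is 4 rad); each row is the pose to reach, as a shift and turn from the pose commanded when the call began, along the tool's axes at that moment; what a row does not reach only later rows make up. A row lasts 1/10 s, in which the tool goes at most 50 mm and 0.15 rad, less where a joint would pass 70% of its speed; a pose out of reach is approached as far as the arm can. aperture is the opening from 0.0 (shut) to 1.0 (fully open), set as the call begins (left out keeps the last). The fingers move at their own pace and stop on an object; grip_force is the grip in N (left out, the last holds). Time passes only in rows, so rows that do not move let the fingers close. The tool returns the time, the measured TCP pose, the force, the opening and the grip force at its end. only (a regular expression) keeps the lines of the reply that match it, lines (a string "A,B") keeps lines A to B, and quiet returns only ok. Shift and turn numbers lie between -1 and 1, and a call with a number outside is refused. Input that does not fit is refused with a message, and nothing moves.
- ctrl.sense(): the state, without advancing time (a new reading comes with each control period).
- viewer.capture(name): name is "scene" or "top" or "wrist"; returns the picture (400x640x3 uint8, red, green, blue); there is no depth.
- viewer.calibration(name): a dict with "fx", "fy", "cx", "cy" (pixels), "position" and "attitude" of the camera in the world. Camera axes: x right, y down, z forward; pixel columns grow to the right and rows downward; lengths in mm; the calibration is good to about 2 mm. A picture is of the moment at which its call begins: read the wrist's pose just before it. calibration takes no time and is no camera call; for the wrist camera it gives the pose at the moment of the call.
- ticket.finish_job(): hands the job in; it is judged then, once.
The state is a dict: "time_s": time; "joints": joint angles; "dq": joint speeds; "tau": joint torques, N m; "eef_pos": TCP position; "ee_rot": TCP orientation; "force": force on the tool from outside, world axes, zero at the start; "wrist_torque": the same for the moment, N m; "grip_width": opening from 0.0 (shut) to 1.0 (fully open); "grip_force": force on a finger pad.
Only numpy, scipy, OpenCV 4.12 (cv2) and the standard library are available. Lean on these libraries where they do the work, as an engineer would, in place of code of your own. Each camera call takes 0.05 s, during which the arm holds its last target. There are 200 camera calls.

TASK

Pick the copper order into the caddy: the copper elbow goes into the blue bin, the copper tee into the yellow bin, the copper coupling into the red bin and the copper end cap into the green bin, each set down on the bin's floor the same way up as it lay on the counter and let go. Leave the brass elbow and the brass tee where they are.

Things in the scene. Friction and masses are not known exactly. Their poses are not given: they have to be found in the camera images.
- copper_elbow: reddish COPPER elbow fitting, 90 degrees, lying flat: two round legs of 28 mm diameter, each reaching 36 mm from the crossing of their axes, with dark bores at the ends. Origin on the underside, directly below the crossing of the axes (axes 14 mm above it); one leg points along its +x, the other along +y, z up. 28 mm high. Loose, about 80 g.
- copper_tee: reddish COPPER tee fitting, lying flat: a round run of 28 mm diameter and 60 mm long along its x (30 mm each way), and a round branch of 28 mm diameter reaching 36 mm along its +y. Origin on the underside, directly below the crossing of the axes (axes 14 mm above it); z up. 28 mm high. Loose, about 100 g.
- copper_coupling: reddish copper straight coupling: an open tube, 30 mm outside diameter, 25 mm bore, 38 mm high, standing on end. Origin at the centre of its underside, z up along the tube. Loose, about 60 g.
- copper_cap: reddish copper end cap: a solid-looking disc with a closed, rounded top, 30 mm diameter, 24 mm high, standing on its base. Origin at the centre of its underside, z up. Loose, about 50 g.
- brass_elbow: yellowish BRASS elbow fitting, 90 degrees, lying flat: two round legs of 28 mm diameter, each reaching 36 mm from the crossing of their axes, with dark bores at the ends. Origin on the underside, directly below the crossing of the axes (axes 14 mm above it); one leg points along its +x, the other along +y, z up. 28 mm high. Loose look-alike, not part of the order.
- brass_tee: yellowish BRASS tee fitting, lying flat: a round run of 28 mm diameter and 60 mm long along its x (30 mm each way), and a round branch of 28 mm diameter reaching 36 mm along its +y. Origin on the underside, directly below the crossing of the axes (axes 14 mm above it); z up. 28 mm high. Loose look-alike, not part of the order.
- yellow_bin: yellow square open bin, one of four set two by two, 104 mm between centres, in one dark steel caddy tray (216 mm square); colours change places. Outside 102 x 102 mm, 21 mm high, walls and floor 3 mm thick (inside 96 x 96 mm, 18 mm deep). Origin at the centre of its underside, which is 5 mm above the counter; x and y along its walls. Fixed.
- blue_bin: blue square open bin, one of four set two by two, 104 mm between centres, in one dark steel caddy tray (216 mm square); colours change places. Outside 102 x 102 mm, 21 mm high, walls and floor 3 mm thick (inside 96 x 96 mm, 18 mm deep). Origin at the centre of its underside, which is 5 mm above the counter; x and y along its walls. Fixed.
- green_bin: green square open bin, one of four set two by two, 104 mm between centres, in one dark steel caddy tray (216 mm square); colours change places. Outside 102 x 102 mm, 21 mm high, walls and floor 3 mm thick (inside 96 x 96 mm, 18 mm deep). Origin at the centre of its underside, which is 5 mm above the counter; x and y along its walls. Fixed.
- red_bin: red square open bin, one of four set two by two, 104 mm between centres, in one dark steel caddy tray (216 mm square); colours change places. Outside 102 x 102 mm, 21 mm high, walls and floor 3 mm thick (inside 96 x 96 mm, 18 mm deep). Origin at the centre of its underside, which is 5 mm above the counter; x and y along its walls. Fixed.

How it is judged:
By the outcome, as a careful person would: the job done as asked, in the order asked, and still so for the second after the job is handed in, with the robot touching nothing.
It also fails if it takes over 96 s, if anything falls off the work surface, if the arm or the gripper's body presses on something with over 40 N, if the wrist force passes 120 N, or if a joint passes its speed limit or range.

## Working session

There is one attempt and no reset: what is moved stays moved. The work goes in short steps, Python scripts to look and compute and a tool call to move; the robot and the scene stay as the last step left them, time stands still between calls to the robot, and variables do not carry over. Pictures are saved under pics/ and viewed, at most 14 in all, crops included, and the job is handed in when it is done.

```bash
ls; mkdir -p pics
```

Run:
```python
from rig import ctrl, viewer, ticket
import cv2
for n in("top","scene"):
    c=viewer.calibration(n);print(n,c)
    cv2.imwrite(f"pics/{n}0.png",viewer.capture(n)[:,:,::-1])
s=ctrl.sense();print(s["eef_pos"],s["ee_rot"],s["time_s"])
print(viewer.calibration("wrist"))
```

```text
pics
rig.py
top {'fx': 401.12831441029556, 'fy': 401.12831441029556, 'cx': 320.51902968307826, 'cy': 201.85104473772583, 'position': array([409.11139455, -49.82785954, 905.2363403 ]), 'attitude': array([-0.0464454 ,  0.70751942, -0.70420905,  0.0367246 ])}
scene {'fx': 368.49101177061493, 'fy': 368.49101177061493, 'cx': 319.82025968778277, 'cy': 198.51251262199534, 'position': array([951.00621875, -98.13086952, 631.07498703]), 'attitude': array([-0.24098242,  0.71369289,  0.6216732 , -0.21469132])}
[149.01806736 503.38105121 404.19557298] [-2.06020603e-04  1.43412877e-01  9.89662780e-01 -5.35361225e-04] 0.1
{'fx': 329.3869047936176, 'fy': 329.3869047936176, 'cx': 319.306670869004, 'cy': 197.02030463299414, 'position': array([ 67.30805155, 527.70510788, 372.50031947]), 'attitude': array([0.1342292 , 0.78975707, 0.59030614, 0.09901998])}
```

View pics/top0.png

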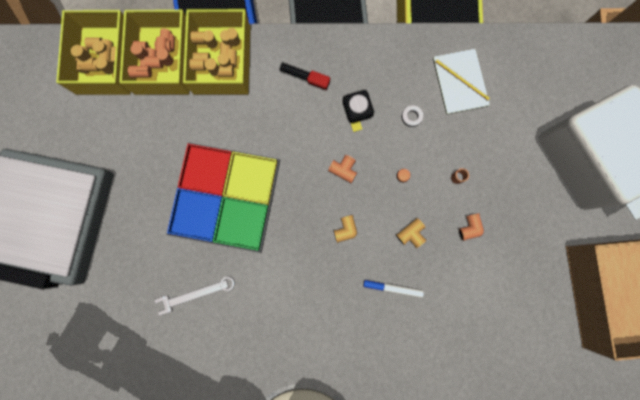

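View pics/scene0.png

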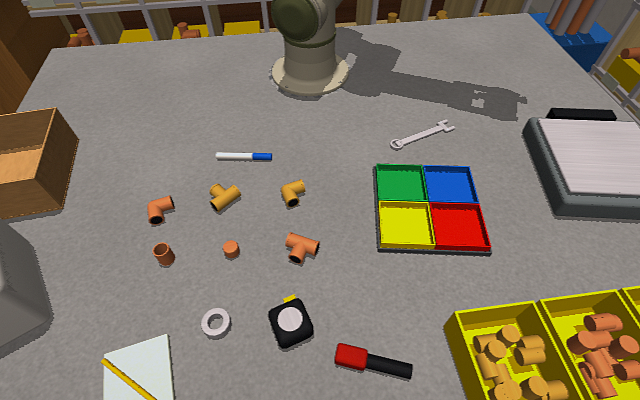

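The top view shows copper tee (344,168), cap (403,175), coupling (460,176) and elbow (472,228). Brass elbow is at (346,229) and brass tee at (412,233). The bins are red (206,170), yellow (251,178), blue (195,215) and green (242,222). The scene view agrees. Next I'll measure them.

Create h.py:
```python
import numpy as np,cv2
from rig import ctrl, viewer, ticket
from scipy.spatial.transform import Rotation as R
def rot(q): return R.from_quat(np.r_[q[1:],q[0]])
def cast(c,px,z):
    px=np.atleast_2d(np.asarray(px,float))
    d=np.c_[(px[:,0]-c["cx"])/c["fx"],(px[:,1]-c["cy"])/c["fy"],np.ones(len(px))]
    d=rot(c["attitude"]).apply(d);p=np.asarray(c["position"])
    return (p+d*((z-p[2])/d[:,2])[:,None])[:,:2]
def blobs(img,lo,hi,box,amin=40,amax=9000):
    m=cv2.inRange(cv2.cvtColor(img,cv2.COLOR_RGB2HSV),lo,hi)
    k=np.zeros_like(m);x0,y0,x1,y1=box;k[y0:y1,x0:x1]=m[y0:y1,x0:x1]
    k=cv2.morphologyEx(k,cv2.MORPH_CLOSE,np.ones((3,3)))
    cs=cv2.findContours(k,cv2.RETR_EXTERNAL,cv2.CHAIN_APPROX_NONE)[0]
    return [q[:,0] for q in cs if amin<cv2.contourArea(q)<amax]
def go(x,y,z,yaw):
    """shift in tool axes + yaw turn (rz) from the present pose; yaw = world heading of the tool y axis (mod pi)"""
    s=ctrl.sense();r=rot(s["ee_rot"]);p=np.array([x,y,z])-s["eef_pos"]
    ty=r.apply([0,1,0]);a=np.arctan2(ty[1],ty[0])
    d=(yaw-a+np.pi/2)%np.pi-np.pi/2
    print("go",np.round(r.inv().apply(p),1),"world yaw turn",round(d,3),"-> rz",round(-d,3),"j6",round(s["joints"][5],2),"tilt",np.round(r.apply([0,0,1]),4))
```

Run:
```python
from h import *
for n,box in(("top",(310,140,500,255)),("scene",(130,170,335,275))):
    c=viewer.calibration(n);im=viewer.capture(n)
    hsv=cv2.cvtColor(im,cv2.COLOR_RGB2HSV)
    for q in blobs(im,(3,90,60),(25,255,255),box):
        m=np.zeros(im.shape[:2],np.uint8);cv2.drawContours(m,[q],-1,255,-1)
        w=cast(c,q,14).astype(np.float32);(cx,cy),(a,b),_=cv2.minAreaRect(w)
        print(n,q.mean(0).round(),"hue",round(np.median(hsv[...,0][m>0])),"rect c",round(cx),round(cy),"size",round(a),round(b))
c=viewer.calibration("top");im=viewer.capture("top")
for nm,lo,hi in(("red",(0,150,80),(4,255,255)),("yellow",(25,120,80),(35,255,255)),("green",(45,100,50),(85,255,255)),("blue",(100,120,50),(125,255,255))):
    for q in blobs(im,lo,hi,(160,130,290,260),400):
        w=cast(c,q,26).astype(np.float32);r=cv2.minAreaRect(w);print(nm,np.round(r[0],1),np.round(r[1],1),round(r[2],1))
```

```text
top [413. 234.] hue 19 rect c 442 -244 size 51 63
top [345. 229.] hue 19 rect c 456 -90 size 50 49
top [472. 227.] hue 11 rect c 462 -369 size 50 50
top [460. 176.] hue 11 rect c 575 -349 size 27 38
top [403. 175.] hue 12 rect c 576 -222 size 27 28
top [344. 168.] hue 11 rect c 595 -91 size 61 52
scene [163. 253.] hue 11 rect c 568 -350 size 57 30
scene [231. 249.] hue 11 rect c 575 -224 size 39 28
scene [300. 249.] hue 11 rect c 593 -95 size 66 59
scene [158. 212.] hue 11 rect c 462 -370 size 66 52
scene [223. 196.] hue 19 rect c 437 -244 size 68 66
scene [293. 195.] hue 19 rect c 456 -90 size 65 53
red [586.9 223.3] [98.6 98.3] 79.7
yellow [566.9 120.6] [103.7 102.2] 79.7
green [465.5 139.3] [103.9 102.1] 79.9
blue [483.6 241.7] [101.3 101.7] 79.6
```

Add to h.py:
```python
def fit(c,q,z=14):
    """rect centre/size, its axes headings, offset of the centroid from the rect centre along each axis"""
    w=cast(c,q,z).astype(np.float32);r=cv2.minAreaRect(w);b=cv2.boxPoints(r)
    M=cv2.moments((w*1).reshape(-1,1,2));g=np.array([M["m10"],M["m01"]])/M["m00"]
    out=[]
    for e in(b[1]-b[0],b[2]-b[1]):
        L=np.linalg.norm(e);u=e/L;o=(g-np.array(r[0]))@u
        if o<0:u,o=-u,-o
        out.append((round(float(L),1),round(float(np.degrees(np.arctan2(u[1],u[0]))),1),round(float(o),1)))
    print(np.round(r[0],1),"(len, heading deg toward centroid, offset)",out)
```

Run:
```python
from h import *
c=viewer.calibration("top");im=viewer.capture("top")
for q in blobs(im,(3,90,60),(25,255,255),(310,140,500,255)): print(q.mean(0).round());fit(c,q)
v=im[140:255,310:500,::-1];cv2.imwrite("pics/crop.png",cv2.resize(v,None,fx=4,fy=4,interpolation=cv2.INTER_CUBIC))
```

```text
[413. 234.]
[ 442.1 -244.2] (len, heading deg toward centroid, offset) [(62.3, 129.6, 0.4), (50.6, 39.6, 5.0)]
[345. 229.]
[456.  -90.1] (len, heading deg toward centroid, offset) [(49.3, -74.5, 3.4), (49.9, -164.5, 3.5)]
[472. 227.]
[ 461.6 -369.3] (len, heading deg toward centroid, offset) [(50.0, -75.8, 3.4), (49.3, -165.8, 3.1)]
[460. 176.]
[ 575.5 -349.3] (len, heading deg toward centroid, offset) [(38.9, -63.3, 0.3), (27.0, -153.3, 0.5)]
[403. 175.]
[ 576.  -222.5] (len, heading deg toward centroid, offset) [(27.6, 179.0, 0.1), (26.9, -91.0, 0.3)]
[344. 168.]
[595.2 -91.2] (len, heading deg toward centroid, offset) [(52.2, 151.5, 5.1), (60.6, -118.5, 0.2)]
```

View pics/crop.png

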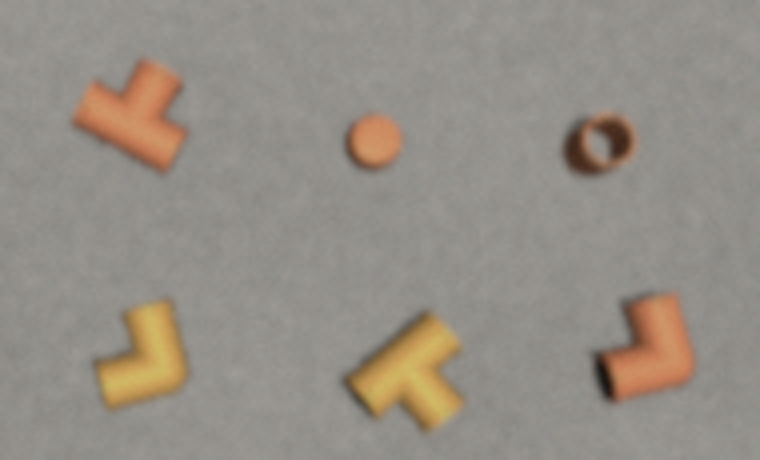

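The crop confirms it: copper tee top left, cap, coupling, and copper elbow bottom right with its legs pointing image-up and image-left. Two brass parts sit in the lower row. The sizes check out (50x50, 60x51) and so does the bin spacing of 104. I'll grip the elbow's outward leg first.

```bash
python3 -c "
from h import *
go(477,-377,290,np.radians(104.2))"
```

```text
go [-564.4 -751.1  114.8] world yaw turn 0.536 -> rz -0.536 j6 -0.22 tilt [-1.e-04 -3.e-04 -1.e+00]
```

The manual's scale: shifts go in shares of 0.6 m and turns go in shares of 4 rad. Converting my numbers, -304 mm / 600 = -0.5067, -266 mm / 600 = -0.4433, -0.536 rad / 4 = -0.134.

Emit:
steer_hand(increments={"deltas": [[-0.0467, -0.0633, 0.0067, 0, 0, -0.015], [-0.0933, -0.1267, 0.0133, 0, 0, -0.0325], [-0.14, -0.19, 0.02, 0, 0, -0.05], [-0.1867, -0.2533, 0.0267, 0, 0, -0.065], [-0.2333, -0.3167, 0.0333, 0, 0, -0.0825], [-0.28, -0.38, 0.04, 0, 0, -0.1], [-0.3267, -0.4433, 0.0467, 0, 0, -0.115], [-0.3733, -0.5067, 0.0533, 0, 0, -0.134]]}, aperture=1.0)

```text
time_s: 1.1
eef_pos: [276.8, 149.0, 373.0]
ee_rot: [0.001, -0.123, 0.992, -0.0]
force: [1.3, -0.1, -0.2]
grip_width: 1.002
grip_force: 0.0
```

```bash
python3 -c "
from h import *
go(477,-377,290,np.radians(104.2))"
```

```text
go [ -65.5 -559.    83.2] world yaw turn 0.001 -> rz -0.001 j6 -1.7 tilt [ 1.1e-03  1.0e-04 -1.0e+00]
```

Converted, -368 mm / 600 = -0.6133, -322 mm / 600 = -0.5367.

Emit:
steer_hand(increments={"deltas": [[-0.0083, -0.0767, 0.0117, 0, 0, 0], [-0.0167, -0.1533, 0.0233, 0, 0, 0], [-0.025, -0.23, 0.035, 0, 0, 0], [-0.0333, -0.3067, 0.0467, 0, 0, 0], [-0.0417, -0.3833, 0.0583, 0, 0, 0], [-0.05, -0.46, 0.07, 0, 0, 0], [-0.0583, -0.5367, 0.0817, 0, 0, 0], [-0.0667, -0.6133, 0.0917, 0, 0, 0]]})

```text
time_s: 1.9
eef_pos: [404.8, -198.7, 317.5]
ee_rot: [0.0, -0.121, 0.993, 0.0]
force: [1.1, 0.3, 0.5]
grip_width: 1.0
grip_force: 0.0
```

Emit:
steer_hand(increments={"deltas": [[-0.01, -0.08, 0.0117, 0, 0, 0], [-0.02, -0.16, 0.0233, 0, 0, 0], [-0.03, -0.24, 0.035, 0, 0, 0], [-0.04, -0.3133, 0.0467, 0, 0, 0], [-0.0417, -0.3167, 0.0467, 0, 0, 0]]})

```text
time_s: 2.4
eef_pos: [474.9, -378.7, 287.8]
ee_rot: [-0.0, -0.12, 0.993, 0.0]
force: [-1.1, 0.9, -0.5]
grip_width: 1.001
grip_force: 0.0
```

Run:
```python
from h import *
go(477,-377,174,np.radians(104.2))
c=viewer.calibration("wrist");im=viewer.capture("wrist")
cv2.imwrite("pics/w1.png",im[:,:,::-1])
for q in blobs(im,(3,90,60),(15,255,255),(0,0,640,400),300,60000): print(q.mean(0).round());fit(c,q)
```

```text
go [ -2.5   1.1 113.8] world yaw turn 0.007 -> rz -0.007 j6 -2.68 tilt [-9.e-04  4.e-04 -1.e+00]
[598. 368.]
[577.4 -77.8] (len, heading deg toward centroid, offset) [(16.6, -35.0, 1.1), (101.2, 55.0, 11.6)]
[329. 314.]
[ 578.7 -343. ] (len, heading deg toward centroid, offset) [(30.8, -76.1, 0.8), (58.9, 13.9, 0.7)]
[337. 183.]
[ 463.7 -366.3] (len, heading deg toward centroid, offset) [(53.5, -73.8, 3.1), (55.2, -163.8, 4.0)]
[32. 28.]
[ 404.1 -593.1] (len, heading deg toward centroid, offset) [(45.2, 98.5, 1.3), (35.1, 8.5, 0.9)]
```

View pics/w1.png

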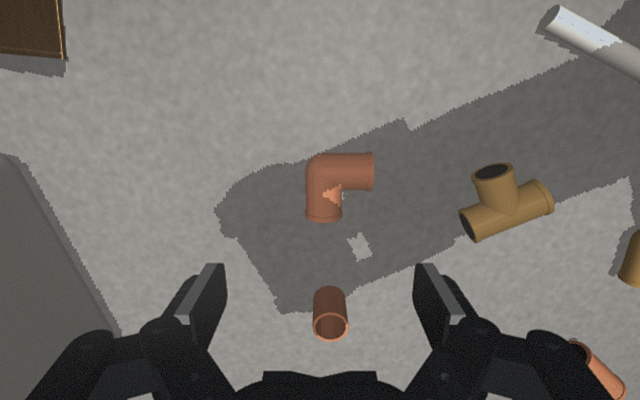

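The wrist view shows the copper elbow at (337,183) with its legs pointing right and down. The gripped leg is the lower one, centred between the fingers, and it agrees with the top view to 3 mm. Descending.

Converted, 114 mm / 600 = 0.19, 105 mm / 600 = 0.175, -0.01 rad / 4 = -0.0025.

Emit:
steer_hand(increments={"deltas": [[-0.0033, 0, 0.0667, 0, 0, -0.0025], [-0.005, 0, 0.1333, 0, 0, -0.0025], [-0.005, 0, 0.175, 0, 0, -0.0025], [-0.005, 0, 0.19, 0, 0, -0.0025], [-0.005, 0, 0.19, 0, 0, -0.0025]]})

```text
time_s: 2.95
eef_pos: [477.6, -373.6, 175.8]
ee_rot: [-0.0, -0.127, 0.992, 0.001]
force: [-0.3, -0.4, 0.6]
grip_width: 0.998
grip_force: 0.0
```

Emit:
steer_hand(increments={"deltas": [[0, 0, 0, 0, 0, 0], [0, 0, 0, 0, 0, 0], [0, 0, 0, 0, 0, 0], [0, 0, 0, 0, 0, 0], [0, 0, 0, 0, 0, 0], [0, 0, 0, 0, 0, 0], [0, 0, 0, 0, 0, 0]]}, aperture=0.0, grip_force=60)

```text
time_s: 3.65
eef_pos: [477.9, -374.5, 176.9]
ee_rot: [0.0, -0.127, 0.992, -0.001]
force: [-0.2, 0.2, 6.4]
grip_width: 0.309
grip_force: 58.9
```

Converted, -90 mm / 600 = -0.15, -75 mm / 600 = -0.125.

Emit:
steer_hand(increments={"deltas": [[0, 0, -0.05, 0, 0, 0], [0, 0, -0.125, 0, 0, 0], [0, 0, -0.15, 0, 0, 0]]})

```text
time_s: 3.95
eef_pos: [478.0, -374.6, 270.1]
ee_rot: [0.002, -0.127, 0.992, -0.002]
force: [-0.4, 0.0, -0.9]
grip_width: 0.303
grip_force: 59.2
```

```bash
python3 -c "
from h import *
print(ctrl.sense()['grip_width'],ctrl.sense()['grip_force']);go(496.3,236.5,265,np.radians(79.5))"
```

```text
0.3031178612046367 59.24313426017761
go [-171.3  586.9    2.5] world yaw turn -0.437 -> rz 0.437 j6 -2.68 tilt [ 0.0038 -0.0044 -1.    ]
```

Converted, 348 mm / 600 = 0.58, 305 mm / 600 = 0.5083, 0.437 rad / 4 = 0.1093.

Emit:
steer_hand(increments={"deltas": [[-0.0167, 0.0583, 0, 0, 0, 0.0075], [-0.0383, 0.1333, 0, 0, 0, 0.02], [-0.06, 0.2083, 0, 0, 0, 0.035], [-0.0817, 0.2833, 0, 0, 0, 0.05], [-0.1033, 0.3583, 0, 0, 0, 0.065], [-0.125, 0.4333, 0, 0, 0, 0.08], [-0.1467, 0.5083, 0, 0, 0, 0.095], [-0.1683, 0.58, 0, 0, 0, 0.1093]]})

```text
time_s: 4.75
eef_pos: [487.5, -10.1, 266.0]
ee_rot: [-0.0, 0.093, 0.996, 0.0]
force: [0.7, 0.4, -0.8]
grip_width: 0.302
grip_force: 59.3
```

```bash
python3 -c "
from h import *
go(496.3,236.5,265,np.radians(79.5))"
```

```text
go [ 36.9 244.    1. ] world yaw turn 0.002 -> rz -0.002 j6 -1.65 tilt [-0.  0. -1.]
```

Converted, 244 mm / 600 = 0.4067, 238 mm / 600 = 0.3967.

Emit:
steer_hand(increments={"deltas": [[0.01, 0.07, 0, 0, 0, 0], [0.02, 0.14, 0, 0, 0, 0], [0.0317, 0.21, 0, 0, 0, 0], [0.0417, 0.28, 0, 0, 0, 0], [0.0517, 0.3467, 0, 0, 0, 0], [0.06, 0.3967, 0, 0, 0, 0], [0.0617, 0.4067, 0, 0, 0, 0], [0.0617, 0.4067, 0, 0, 0, 0]]})

```text
time_s: 5.55
eef_pos: [495.7, 235.1, 265.7]
ee_rot: [-0.0, 0.091, 0.996, -0.0]
force: [0.6, -0.5, -0.9]
grip_width: 0.301
grip_force: 59.4
```

```bash
python3 -c "
from h import *
go(496.3,236.5,185,np.radians(79.5))"
```

```text
go [-0.3  1.5 80.7] world yaw turn -0.002 -> rz 0.002 j6 -1.16 tilt [-4.e-04 -2.e-04 -1.e+00]
```

Converted, 80 mm / 600 = 0.1333, 79 mm / 600 = 0.1317.

Emit:
steer_hand(increments={"deltas": [[0, 0.0017, 0.05, 0, 0, 0], [0, 0.0017, 0.1, 0, 0, 0], [0, 0.0017, 0.1233, 0, 0, 0], [0, 0.0017, 0.1317, 0, 0, 0], [0, 0.0017, 0.1333, 0, 0, 0], [0, 0.0017, 0.1333, 0, 0, 0]]})

```text
time_s: 6.15
eef_pos: [496.6, 235.4, 186.9]
ee_rot: [0.001, 0.092, 0.996, 0.0]
force: [-0.5, -0.1, -1.5]
grip_width: 0.306
grip_force: 59.4
```

Run:
```python
from h import *
for i,n in enumerate(("wrist","scene")):
    im=viewer.capture(n)
    if n=="scene": im=cv2.resize(im[140:280,350:510],None,fx=4,fy=4)
    cv2.imwrite(f"pics/p1{n}.png",im[:,:,::-1])
```

```text
(no output)
```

View pics/p1scene.png

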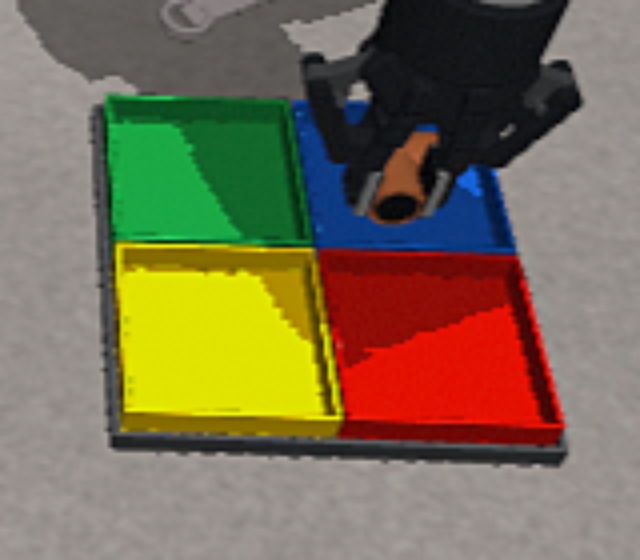

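The elbow is inside the blue bin, held level, with the fingers clear of the walls. I'll lower it to first contact.

Converted, 1.5 mm / 600 = 0.0025, 1 mm / 600 = 0.0017.

Emit:
steer_hand(increments={"deltas": [[0, 0, 0.0017, 0, 0, 0], [0, 0, 0.0025, 0, 0, 0], [0, 0, 0.0025, 0, 0, 0]]})

```text
time_s: 6.55
eef_pos: [496.3, 235.6, 184.9]
ee_rot: [0.0, 0.091, 0.996, 0.0]
force: [-1.2, -0.7, 2.9]
grip_width: 0.305
grip_force: 59.8
```

Emit:
steer_hand(increments={"deltas": [[0, 0, 0, 0, 0, 0], [0, 0, 0, 0, 0, 0], [0, 0, 0, 0, 0, 0], [0, 0, 0, 0, 0, 0]]}, aperture=0.52)

```text
time_s: 6.95
eef_pos: [496.1, 235.6, 184.4]
ee_rot: [-0.0, 0.091, 0.996, 0.0]
force: [0.3, -0.4, -0.5]
grip_width: 0.519
grip_force: 0.1
```

Emit:
steer_hand(increments={"deltas": [[0, 0, -0.0333, 0, 0, 0], [0, 0, -0.1, 0, 0, 0], [0, 0, -0.1583, 0, 0, 0], [0, 0, -0.1583, 0, 0, 0]]})

```text
time_s: 7.35
eef_pos: [496.9, 235.9, 283.9]
ee_rot: [0.004, 0.091, 0.996, 0.001]
force: [0.1, 0.2, -1.7]
grip_width: 0.522
grip_force: 0.0
```

```bash
python3 -c "
from h import *
go(590,-100,275,np.radians(61.5))"
```

```text
go [-152.6 -313.4    9. ] world yaw turn -0.315 -> rz 0.315 j6 -1.16 tilt [ 0.0081  0.0019 -1.    ]
```

Converted, -314 mm / 600 = -0.5233, -287 mm / 600 = -0.4783, 0.315 rad / 4 = 0.0788.

```bash
python3 -c "
from h import *
go(607.5,-98,280,np.radians(61.5))"
```

```text
go [-169.5 -308.2    4.1] world yaw turn -0.315 -> rz 0.315 j6 -1.16 tilt [ 0.0081  0.0019 -1.    ]
```

Emit:
steer_hand(increments={"deltas": [[-0.0267, -0.0583, 0, 0, 0, 0.01], [-0.06, -0.1283, 0, 0, 0, 0.0225], [-0.0933, -0.1983, 0.0017, 0, 0, 0.035], [-0.1267, -0.2683, 0.0033, 0, 0, 0.0475], [-0.16, -0.3383, 0.0033, 0, 0, 0.06], [-0.1933, -0.4083, 0.0033, 0, 0, 0.07], [-0.2233, -0.4783, 0.005, 0, 0, 0.0788], [-0.25, -0.5233, 0.005, 0, 0, 0.0788]]}, aperture=1.0)

```text
time_s: 8.15
eef_pos: [586.5, -103.3, 275.5]
ee_rot: [-0.001, 0.248, 0.969, -0.0]
force: [0.1, 1.7, 0.0]
grip_width: 0.999
grip_force: 0.0
```

```bash
python3 -c "
from h import *
go(607.5,-98,280,np.radians(61.5))"
```

```text
go [-15.9  14.8  -4.6] world yaw turn 0.003 -> rz -0.003 j6 -1.44 tilt [-1.2e-03  2.0e-04 -1.0e+00]
```

Converted, -16 mm / 600 = -0.0267, 15 mm / 600 = 0.025.

Emit:
steer_hand(increments={"deltas": [[-0.0267, 0.025, -0.005, 0, 0, 0], [-0.0267, 0.025, -0.005, 0, 0, 0], [-0.0267, 0.025, -0.005, 0, 0, 0]]})

```text
time_s: 8.45
eef_pos: [607.4, -94.6, 278.4]
ee_rot: [-0.001, 0.246, 0.969, 0.0]
force: [-0.9, 0.6, 0.4]
grip_width: 0.998
grip_force: 0.0
```

```bash
python3 - <<'E'
from h import *
c=viewer.calibration("wrist");im=viewer.capture("wrist")
cv2.imwrite("pics/w2.png",im[:,:,::-1])
for q in blobs(im,(3,90,60),(15,255,255),(0,0,640,400),300,60000): print(q.mean(0).round());fit(c,q)
go(607.5,-98,174,np.radians(61.5))
E
```

```text
[ 34. 307.]
[ 573.4 -355. ] (len, heading deg toward centroid, offset) [(78.1, -78.1, 1.2), (32.1, 11.9, 1.1)]
[159. 240.]
[ 574.  -222.6] (len, heading deg toward centroid, offset) [(39.0, -46.9, 0.9), (29.2, 43.1, 1.0)]
[316. 180.]
[595.7 -90.8] (len, heading deg toward centroid, offset) [(55.8, 151.5, 5.3), (63.6, -118.5, 0.1)]
go [ -2.1  -3.  104.6] world yaw turn -0.0 -> rz 0.0 j6 -1.42 tilt [-1.6e-03  5.0e-04 -1.0e+00]
```

View pics/w2.png

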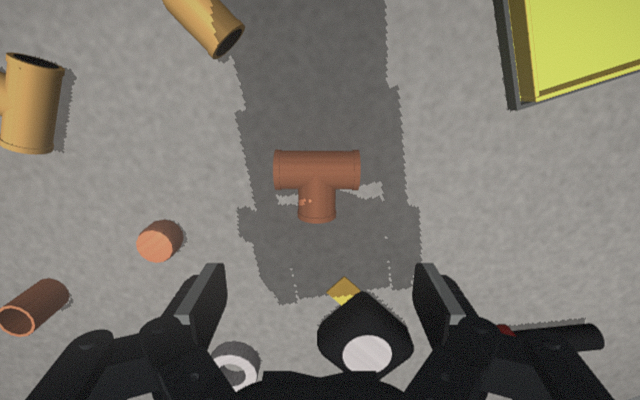

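The copper tee is at (316,180), branch pointing down the picture and centred between the fingers. Wrist and top agree within 1 mm. The tape measure is well ahead and clear.

Converted, 104 mm / 600 = 0.1733, 98 mm / 600 = 0.1633.

Emit:
steer_hand(increments={"deltas": [[-0.0017, -0.0033, 0.0667, 0, 0, 0], [-0.0033, -0.005, 0.1333, 0, 0, 0], [-0.0033, -0.005, 0.1633, 0, 0, 0], [-0.0033, -0.005, 0.1733, 0, 0, 0], [-0.0033, -0.005, 0.1733, 0, 0, 0]]})

```text
time_s: 9.0
eef_pos: [607.8, -98.2, 175.3]
ee_rot: [-0.0, 0.246, 0.969, 0.0]
force: [-0.4, -0.1, 0.7]
grip_width: 1.002
grip_force: 0.0
```

Emit:
steer_hand(increments={"deltas": [[0, 0, 0, 0, 0, 0], [0, 0, 0, 0, 0, 0], [0, 0, 0, 0, 0, 0], [0, 0, 0, 0, 0, 0], [0, 0, 0, 0, 0, 0], [0, 0, 0, 0, 0, 0], [0, 0, 0, 0, 0, 0]]}, aperture=0.0, grip_force=60)

```text
time_s: 9.7
eef_pos: [608.3, -98.6, 176.2]
ee_rot: [0.001, 0.246, 0.969, -0.0]
force: [-0.4, 0.1, 6.7]
grip_width: 0.305
grip_force: 58.8
```

Emit:
steer_hand(increments={"deltas": [[0, 0, -0.05, 0, 0, 0], [0, 0, -0.125, 0, 0, 0], [0, 0, -0.15, 0, 0, 0]]})

```text
time_s: 10.0
eef_pos: [608.5, -98.6, 269.5]
ee_rot: [0.003, 0.246, 0.969, -0.0]
force: [-0.3, 0.9, -0.2]
grip_width: 0.308
grip_force: 59.1
```

```bash
python3 -c "
from h import *
go(581,118,265,np.radians(79.5))"
```

```text
go [127.7 177.2   3.9] world yaw turn 0.315 -> rz -0.315 j6 -1.42 tilt [ 0.0053 -0.0019 -1.    ]
```

Converted, 177 mm / 600 = 0.295, 166 mm / 600 = 0.2767, -0.315 rad / 4 = -0.0788.

Emit:
steer_hand(increments={"deltas": [[0.0333, 0.0467, 0.0033, 0, 0, -0.0125], [0.0767, 0.1067, 0.0033, 0, 0, -0.03], [0.12, 0.1667, 0.0033, 0, 0, -0.0475], [0.1633, 0.2267, 0.0033, 0, 0, -0.065], [0.2, 0.2767, 0.0033, 0, 0, -0.0788], [0.2133, 0.295, 0.0033, 0, 0, -0.0788], [0.2133, 0.295, 0.0033, 0, 0, -0.0788]]})

```text
time_s: 10.7
eef_pos: [579.8, 119.4, 263.2]
ee_rot: [-0.0, 0.091, 0.996, -0.0]
force: [0.0, -1.2, -0.0]
grip_width: 0.305
grip_force: 59.2
```

```bash
python3 -c "
from h import *
go(581,118,186,np.radians(79.5))"
```

```text
go [-1.4 -1.2 77.2] world yaw turn -0.002 -> rz 0.002 j6 -1.38 tilt [-4.e-04 -0.e+00 -1.e+00]
```

Converted, 78 mm / 600 = 0.13, 77.5 mm / 600 = 0.1292.

Emit:
steer_hand(increments={"deltas": [[-0.0017, -0.0017, 0.05, 0, 0, 0], [-0.0017, -0.0017, 0.1, 0, 0, 0], [-0.0017, -0.0017, 0.12, 0, 0, 0], [-0.0017, -0.0017, 0.1267, 0, 0, 0], [-0.0017, -0.0017, 0.1292, 0, 0, 0], [-0.0017, -0.0017, 0.13, 0, 0, 0], [-0.0017, -0.0017, 0.13, 0, 0, 0]]})

```text
time_s: 11.4
eef_pos: [581.2, 116.9, 186.5]
ee_rot: [0.001, 0.091, 0.996, 0.0]
force: [0.2, -0.4, -0.5]
grip_width: 0.303
grip_force: 59.2
```

Converted, 2 mm / 600 = 0.0033, 1 mm / 600 = 0.0017.

Emit:
steer_hand(increments={"deltas": [[0, 0, 0.0017, 0, 0, 0], [0, 0, 0.0033, 0, 0, 0], [0, 0, 0.0033, 0, 0, 0]]})

```text
time_s: 11.7
eef_pos: [581.1, 117.0, 184.3]
ee_rot: [0.001, 0.091, 0.996, -0.0]
force: [-1.5, 0.1, 5.1]
grip_width: 0.304
grip_force: 59.9
```

Emit:
steer_hand(increments={"deltas": [[0, 0, 0, 0, 0, 0], [0, 0, 0, 0, 0, 0], [0, 0, 0, 0, 0, 0], [0, 0, 0, 0, 0, 0]]}, aperture=0.52)

```text
time_s: 12.1
eef_pos: [580.9, 117.0, 183.4]
ee_rot: [-0.0, 0.091, 0.996, -0.0]
force: [-0.9, 0.2, 0.3]
grip_width: 0.52
grip_force: 0.0
```

Emit:
steer_hand(increments={"deltas": [[0, 0, -0.0333, 0, 0, 0], [0, 0, -0.1, 0, 0, 0], [0, 0, -0.175, 0, 0, 0], [0, 0, -0.175, 0, 0, 0]]})

```text
time_s: 12.5
eef_pos: [581.9, 117.1, 294.5]
ee_rot: [0.005, 0.091, 0.996, 0.0]
force: [-0.8, -0.9, -0.5]
grip_width: 0.519
grip_force: 0.0
```

```bash
python3 -c "
from h import *
im=viewer.capture('scene');cv2.imwrite('pics/p2.png',cv2.resize(im[140:280,350:510],None,fx=4,fy=4)[:,:,::-1])
go(573,-347.5,285,np.radians(79.5))"
```

```text
go [ -76.3 -458.3    6.1] world yaw turn -0.0 -> rz 0.0 j6 -1.39 tilt [ 0.0057  0.     -1.    ]
```

View pics/p2.png

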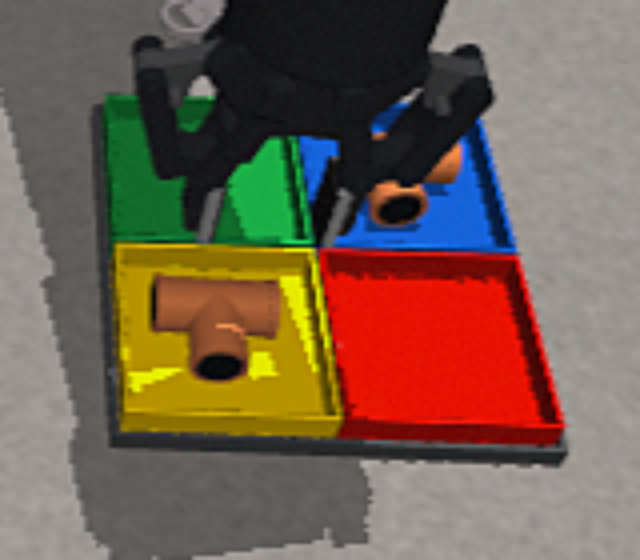

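The tee lies flat in the yellow bin at (215,320) and the elbow flat in the blue bin at (405,190). Next is the coupling.

Converted, -370 mm / 600 = -0.6167, -322 mm / 600 = -0.5367.

Emit:
steer_hand(increments={"deltas": [[-0.01, -0.06, 0, 0, 0, 0], [-0.0233, -0.1367, 0, 0, 0, 0], [-0.0367, -0.2167, 0, 0, 0, 0], [-0.05, -0.2967, 0, 0, 0, 0], [-0.0633, -0.3767, 0, 0, 0, 0], [-0.0767, -0.4567, 0, 0, 0, 0], [-0.09, -0.5367, 0, 0, 0, 0], [-0.1033, -0.6167, 0, 0, 0, 0]]}, aperture=1.0)

```text
time_s: 13.35
eef_pos: [574.0, -260.1, 286.9]
ee_rot: [-0.001, 0.091, 0.996, 0.001]
force: [-0.1, 0.2, 0.3]
grip_width: 0.997
grip_force: 0.0
```

Emit:
steer_hand(increments={"deltas": [[-0.0117, -0.0733, 0.0033, 0, 0, 0], [-0.0217, -0.1333, 0.0033, 0, 0, 0], [-0.0233, -0.1467, 0.0033, 0, 0, 0], [-0.0233, -0.1467, 0.0033, 0, 0, 0]]})

```text
time_s: 13.75
eef_pos: [571.9, -348.0, 284.7]
ee_rot: [-0.001, 0.092, 0.996, 0.001]
force: [-0.2, 0.4, -0.7]
grip_width: 1.001
grip_force: 0.0
```

Run:
```python
from h import *
c=viewer.calibration("wrist");im=viewer.capture("wrist")
for q in blobs(im,(3,90,60),(15,255,255),(150,60,500,380),300,60000): print(q.mean(0).round());fit(c,q,19)
go(573,-347.5,180,np.radians(79.5))
```

```text
[323. 205.]
[ 574.8 -345.3] (len, heading deg toward centroid, offset) [(41.3, -10.6, 0.6), (30.7, -100.6, 0.2)]
[483. 175.]
[ 573.8 -227.6] (len, heading deg toward centroid, offset) [(32.8, 179.6, 0.7), (27.5, 89.6, 1.5)]
go [ -1.   -0.8 105.1] world yaw turn -0.0 -> rz 0.0 j6 -2.11 tilt [-0.0014  0.0017 -1.    ]
```

Converted, 106 mm / 600 = 0.1767, 100 mm / 600 = 0.1667.

Emit:
steer_hand(increments={"deltas": [[-0.0017, 0, 0.0667, 0, 0, 0], [-0.0033, 0, 0.1333, 0, 0, 0], [-0.0033, 0, 0.1667, 0, 0, 0], [-0.0033, 0, 0.1767, 0, 0, 0], [-0.0033, 0, 0.1767, 0, 0, 0]]})

```text
time_s: 14.3
eef_pos: [574.7, -346.4, 180.2]
ee_rot: [-0.0, 0.091, 0.996, 0.0]
force: [0.2, -0.0, 0.7]
grip_width: 1.003
grip_force: 0.0
```

Emit:
steer_hand(increments={"deltas": [[0, 0, 0, 0, 0, 0], [0, 0, 0, 0, 0, 0], [0, 0, 0, 0, 0, 0], [0, 0, 0, 0, 0, 0], [0, 0, 0, 0, 0, 0], [0, 0, 0, 0, 0, 0], [0, 0, 0, 0, 0, 0]]}, aperture=0.0, grip_force=45)

```text
time_s: 15.0
eef_pos: [574.4, -347.7, 181.4]
ee_rot: [0.0, 0.091, 0.996, -0.0]
force: [-1.6, 1.1, 6.3]
grip_width: 0.341
grip_force: 44.4
```

Emit:
steer_hand(increments={"deltas": [[0, 0, -0.05, 0, 0, 0], [0, 0, -0.125, 0, 0, 0], [0, 0, -0.1583, 0, 0, 0]]})

```text
time_s: 15.3
eef_pos: [574.6, -347.8, 279.4]
ee_rot: [0.002, 0.091, 0.996, -0.001]
force: [0.4, 0.1, -0.6]
grip_width: 0.343
grip_force: 44.7
```

```bash
python3 -c "
from h import *
go(586.3,222.9,270,np.radians(79.5))"
```

```text
go [ 92.3 563.3   7.6] world yaw turn -0.0 -> rz 0.0 j6 -2.11 tilt [ 0.0038 -0.0033 -1.    ]
```

Converted, 370 mm / 600 = 0.6167, 322 mm / 600 = 0.5367.

Emit:
steer_hand(increments={"deltas": [[0.01, 0.0617, 0, 0, 0, 0], [0.0217, 0.1367, 0, 0, 0, 0], [0.035, 0.2167, 0, 0, 0, 0], [0.0483, 0.2967, 0, 0, 0, 0], [0.0617, 0.3767, 0, 0, 0, 0], [0.075, 0.4567, 0, 0, 0, 0], [0.0883, 0.5367, 0, 0, 0, 0], [0.1017, 0.6167, 0, 0, 0, 0]]})

```text
time_s: 16.1
eef_pos: [581.3, 29.3, 275.5]
ee_rot: [0.0, 0.091, 0.996, -0.0]
force: [1.0, -0.5, -0.2]
grip_width: 0.342
grip_force: 44.7
```

Emit:
steer_hand(increments={"deltas": [[0.0133, 0.08, 0.0033, 0, 0, 0], [0.025, 0.155, 0.0033, 0, 0, 0], [0.0367, 0.225, 0.0033, 0, 0, 0], [0.0467, 0.28, 0.0033, 0, 0, 0], [0.0517, 0.3133, 0.0033, 0, 0, 0], [0.0517, 0.3217, 0.0033, 0, 0, 0], [0.0517, 0.3217, 0.0033, 0, 0, 0]]})

```text
time_s: 16.8
eef_pos: [586.3, 222.8, 273.2]
ee_rot: [-0.0, 0.091, 0.996, -0.0]
force: [0.1, -0.1, -0.4]
grip_width: 0.347
grip_force: 44.7
```

```bash
python3 -c "
from h import *
go(586.3,222.9,190,np.radians(79.5))"
```

```text
go [-0.   0.1 83.2] world yaw turn -0.001 -> rz 0.001 j6 -1.21 tilt [-3.e-04 -3.e-04 -1.e+00]
```

Converted, 83.5 mm / 600 = 0.1392, 82.5 mm / 600 = 0.1375.

Emit:
steer_hand(increments={"deltas": [[0, 0, 0.05, 0, 0, 0], [0, 0, 0.1083, 0, 0, 0], [0, 0, 0.1317, 0, 0, 0], [0, 0, 0.1375, 0, 0, 0], [0, 0, 0.1392, 0, 0, 0], [0, 0, 0.1392, 0, 0, 0]]})

```text
time_s: 17.4
eef_pos: [586.8, 222.6, 191.4]
ee_rot: [0.001, 0.092, 0.996, 0.0]
force: [-0.3, 0.3, -1.1]
grip_width: 0.347
grip_force: 44.7
```

Emit:
steer_hand(increments={"deltas": [[0, 0, 0.0017, 0, 0, 0], [0, 0, 0.0017, 0, 0, 0]]})

```text
time_s: 17.6
eef_pos: [586.4, 222.8, 189.6]
ee_rot: [0.001, 0.091, 0.996, 0.0]
force: [-0.1, -0.7, -0.8]
grip_width: 0.343
grip_force: 44.7
```

Emit:
steer_hand(increments={"deltas": [[0, 0, 0.0012, 0, 0, 0], [0, 0, 0.0017, 0, 0, 0], [0, 0, 0.0017, 0, 0, 0]]})

```text
time_s: 17.9
eef_pos: [586.5, 222.9, 189.3]
ee_rot: [0.001, 0.091, 0.996, 0.0]
force: [-2.7, -0.8, 8.6]
grip_width: 0.341
grip_force: 45.5
```

Emit:
steer_hand(increments={"deltas": [[0, 0, 0, 0, 0, 0], [0, 0, 0, 0, 0, 0], [0, 0, 0, 0, 0, 0], [0, 0, 0, 0, 0, 0]]}, aperture=0.55)

```text
time_s: 18.3
eef_pos: [586.3, 222.8, 187.8]
ee_rot: [-0.0, 0.091, 0.996, -0.0]
force: [-0.4, 0.6, 0.4]
grip_width: 0.546
grip_force: 0.0
```

Emit:
steer_hand(increments={"deltas": [[0, 0, -0.0333, 0, 0, 0], [0, 0, -0.1, 0, 0, 0], [0, 0, -0.1667, 0, 0, 0], [0, 0, -0.1667, 0, 0, 0]]})

```text
time_s: 18.7
eef_pos: [587.1, 223.0, 293.7]
ee_rot: [0.005, 0.091, 0.996, 0.001]
force: [0.1, -0.7, -0.2]
grip_width: 0.553
grip_force: 0.0
```

```bash
python3 -c "
from h import *
go(575.5,-223,285,np.radians(79.5))"
```

```text
go [ -69.7 -440.7    7.8] world yaw turn -0.0 -> rz 0.0 j6 -1.21 tilt [ 0.0099  0.0018 -0.9999]
```

Converted, -370 mm / 600 = -0.6167, -322 mm / 600 = -0.5367.

Emit:
steer_hand(increments={"deltas": [[-0.01, -0.0617, 0, 0, 0, 0], [-0.0217, -0.1367, 0, 0, 0, 0], [-0.035, -0.2167, 0, 0, 0, 0], [-0.0483, -0.2967, 0, 0, 0, 0], [-0.0617, -0.3767, 0, 0, 0, 0], [-0.075, -0.4567, 0, 0, 0, 0], [-0.0883, -0.5367, 0, 0, 0, 0], [-0.1017, -0.6167, 0, 0, 0, 0]]}, aperture=1.0)

```text
time_s: 19.5
eef_pos: [578.5, -154.1, 287.4]
ee_rot: [-0.0, 0.091, 0.996, 0.0]
force: [0.5, 0.2, 0.7]
grip_width: 0.998
grip_force: 0.0
```

Emit:
steer_hand(increments={"deltas": [[-0.0117, -0.0733, 0.0033, 0, 0, 0], [-0.0167, -0.11, 0.0033, 0, 0, 0], [-0.0183, -0.1183, 0.0033, 0, 0, 0], [-0.0183, -0.1183, 0.0033, 0, 0, 0]]})

```text
time_s: 19.9
eef_pos: [576.7, -224.1, 285.3]
ee_rot: [-0.0, 0.092, 0.996, 0.0]
force: [0.0, 1.2, -0.2]
grip_width: 1.005
grip_force: 0.0
```

Run:
```python
from h import *
c=viewer.calibration("wrist");im=viewer.capture("wrist")
for q in blobs(im,(3,90,60),(15,255,255),(150,60,500,380),300,60000): print(q.mean(0).round());fit(c,q,12)
go(575.5,-223,174,np.radians(79.5))
im=viewer.capture('scene');cv2.imwrite('pics/p3.png',cv2.resize(im[140:280,350:510],None,fx=4,fy=4)[:,:,::-1])
```

```text
[322. 197.]
[ 576.3 -221.4] (len, heading deg toward centroid, offset) [(32.9, -10.5, 0.2), (28.9, -100.5, 0.0)]
go [ 1.300e+00 -1.000e-01  1.115e+02] world yaw turn -0.001 -> rz 0.001 j6 -1.95 tilt [-5.e-04  7.e-04 -1.e+00]
```

View pics/p3.png

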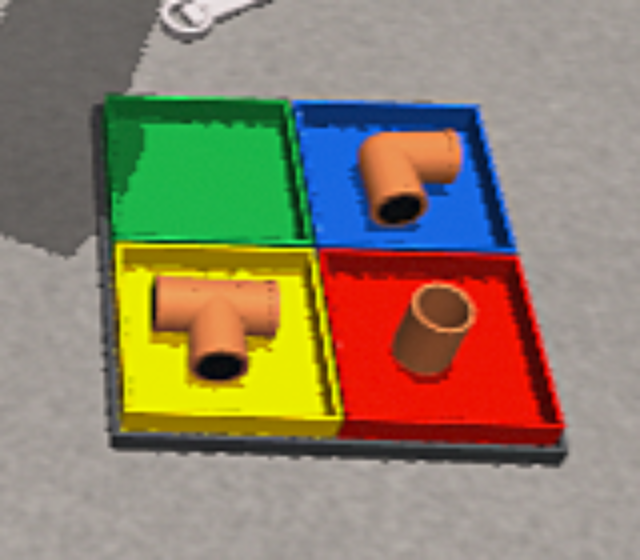

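The elbow and tee are flat and the coupling stands in the red bin at (435,330). I'll check its uprightness numerically in the final view. Now the cap.

Converted, 110 mm / 600 = 0.1833, 104 mm / 600 = 0.1733.

Emit:
steer_hand(increments={"deltas": [[0, 0.0017, 0.0667, 0, 0, 0], [0, 0.0017, 0.1333, 0, 0, 0], [0, 0.0017, 0.1733, 0, 0, 0], [0, 0.0017, 0.1833, 0, 0, 0], [0, 0.0017, 0.1833, 0, 0, 0]]})

```text
time_s: 20.5
eef_pos: [577.3, -222.1, 175.9]
ee_rot: [-0.0, 0.091, 0.996, 0.0]
force: [0.3, 0.6, 0.4]
grip_width: 1.001
grip_force: 0.0
```

Emit:
steer_hand(increments={"deltas": [[0, 0, 0, 0, 0, 0], [0, 0, 0, 0, 0, 0], [0, 0, 0, 0, 0, 0], [0, 0, 0, 0, 0, 0], [0, 0, 0, 0, 0, 0], [0, 0, 0, 0, 0, 0], [0, 0, 0, 0, 0, 0]]}, aperture=0.0, grip_force=45)

```text
time_s: 21.2
eef_pos: [577.2, -223.1, 176.9]
ee_rot: [0.001, 0.091, 0.996, -0.0]
force: [-0.9, -0.4, 5.0]
grip_width: 0.331
grip_force: 44.5
```

Emit:
steer_hand(increments={"deltas": [[0, 0, -0.05, 0, 0, 0], [0, 0, -0.125, 0, 0, 0], [0, 0, -0.1583, 0, 0, 0]]})

```text
time_s: 21.5
eef_pos: [577.4, -223.2, 274.9]
ee_rot: [0.002, 0.091, 0.996, -0.001]
force: [0.3, -1.3, -0.9]
grip_width: 0.327
grip_force: 44.7
```

```bash
python3 -c "
from h import *
go(465.1,139.5,270,np.radians(79.5))"
```

```text
go [176.4 336.2   3.4] world yaw turn -0.0 -> rz 0.0 j6 -1.95 tilt [ 0.0044 -0.0027 -1.    ]
```

Converted, 316 mm / 600 = 0.5267, 284 mm / 600 = 0.4733.

Emit:
steer_hand(increments={"deltas": [[0.03, 0.0567, 0, 0, 0, 0], [0.0633, 0.1233, 0, 0, 0, 0], [0.1, 0.1933, 0, 0, 0, 0], [0.1367, 0.2633, 0, 0, 0, 0], [0.1733, 0.3333, 0, 0, 0, 0], [0.21, 0.4033, 0, 0, 0, 0], [0.2467, 0.4733, 0, 0, 0, 0], [0.2767, 0.5267, 0, 0, 0, 0]]})

```text
time_s: 22.3
eef_pos: [470.2, 120.0, 271.2]
ee_rot: [0.0, 0.091, 0.996, 0.0]
force: [-0.3, 1.0, -0.1]
grip_width: 0.33
grip_force: 44.7
```

Emit:
steer_hand(increments={"deltas": [[0.015, 0.03, 0.0017, 0, 0, 0], [0.0167, 0.0333, 0.0033, 0, 0, 0], [0.0167, 0.0333, 0.0033, 0, 0, 0]]})

```text
time_s: 22.6
eef_pos: [465.1, 139.4, 269.0]
ee_rot: [0.0, 0.091, 0.996, -0.0]
force: [0.1, -0.6, -0.9]
grip_width: 0.328
grip_force: 44.7
```

```bash
python3 -c "
from h import *
go(465.1,139.5,186,np.radians(79.5))"
```

```text
go [ 0.1  0.1 83. ] world yaw turn -0.001 -> rz 0.001 j6 -1.34 tilt [ 2.e-04 -2.e-04 -1.e+00]
```

Converted, 83.5 mm / 600 = 0.1392, 82.5 mm / 600 = 0.1375.

Emit:
steer_hand(increments={"deltas": [[0, 0, 0.05, 0, 0, 0], [0, 0, 0.1083, 0, 0, 0], [0, 0, 0.1317, 0, 0, 0], [0, 0, 0.1375, 0, 0, 0], [0, 0, 0.1392, 0, 0, 0], [0, 0, 0.1392, 0, 0, 0]]})

```text
time_s: 23.2
eef_pos: [465.6, 139.0, 186.2]
ee_rot: [0.001, 0.092, 0.996, 0.0]
force: [-0.3, -0.0, 0.6]
grip_width: 0.331
grip_force: 44.7
```

Emit:
steer_hand(increments={"deltas": [[0, 0, 0.0017, 0, 0, 0], [0, 0, 0.0017, 0, 0, 0]]})

```text
time_s: 23.4
eef_pos: [465.3, 139.4, 185.0]
ee_rot: [0.001, 0.091, 0.996, 0.0]
force: [0.6, -0.8, -0.2]
grip_width: 0.331
grip_force: 44.7
```

Converted, 1 mm / 600 = 0.0017, 0.7 mm / 600 = 0.0012.

Emit:
steer_hand(increments={"deltas": [[0, 0, 0.0012, 0, 0, 0], [0, 0, 0.0017, 0, 0, 0], [0, 0, 0.0017, 0, 0, 0]]})

```text
time_s: 23.7
eef_pos: [465.3, 139.5, 184.8]
ee_rot: [0.001, 0.091, 0.996, -0.0]
force: [-4.6, -1.4, 14.6]
grip_width: 0.329
grip_force: 46.2
```

Contact. I'll release, lift, and move aside for a final look.

Emit:
steer_hand(increments={"deltas": [[0, 0, 0, 0, 0, 0], [0, 0, 0, 0, 0, 0], [0, 0, 0, 0, 0, 0], [0, 0, 0, 0, 0, 0]]}, aperture=0.55)

```text
time_s: 24.1
eef_pos: [465.1, 139.4, 183.4]
ee_rot: [-0.0, 0.091, 0.996, -0.0]
force: [0.5, 0.1, 0.1]
grip_width: 0.549
grip_force: 0.0
```

Emit:
steer_hand(increments={"deltas": [[0, 0, -0.0333, 0, 0, 0], [0, 0, -0.1, 0, 0, 0], [0, 0, -0.175, 0, 0, 0], [0, 0, -0.2333, 0, 0, 0]]})

```text
time_s: 24.5
eef_pos: [465.0, 139.5, 325.8]
ee_rot: [0.001, 0.091, 0.996, 0.0]
force: [0.5, 0.1, -0.5]
grip_width: 0.553
grip_force: 0.0
```

Emit:
steer_hand(increments={"deltas": [[0, -0.0583, 0, 0, 0, 0], [0, -0.1333, 0, 0, 0, 0], [0, -0.2083, 0, 0, 0, 0], [0, -0.2833, 0, 0, 0, 0], [0, -0.35, 0, 0, 0, 0], [0, -0.4, 0, 0, 0, 0], [0, -0.4167, 0, 0, 0, 0], [0, -0.4167, 0, 0, 0, 0]]})

```text
time_s: 25.3
eef_pos: [419.5, -107.0, 323.3]
ee_rot: [-0.0, 0.092, 0.996, 0.0]
force: [0.4, -0.1, 0.1]
grip_width: 0.549
grip_force: 0.0
```

Run:
```python
from h import *
t=viewer.capture('top');s=viewer.capture('scene')
a=cv2.resize(t[130:265,160:290],None,fx=3.0,fy=3.0,interpolation=cv2.INTER_CUBIC)
b=cv2.resize(s[150:270,360:500],None,fx=2.8,fy=2.8,interpolation=cv2.INTER_CUBIC)
h=max(a.shape[0],b.shape[0]);p=lambda i:np.pad(i,((0,h-i.shape[0]),(0,0),(0,0)))
cv2.imwrite('pics/end.png',np.hstack([p(a),p(b)])[:,:,::-1])
cv2.imwrite('pics/endscene.png',s[:,:,::-1])
c=viewer.calibration("top")
for q in blobs(t,(5,90,60),(17,255,255),(160,130,290,265)): fit(c,q,22)
c=viewer.calibration("scene")
for q in blobs(s,(14,90,60),(22,255,255),(130,170,335,275)): print("brass",q.mean(0).round());fit(c,q)
# expected image tilt of an upright tube in the red bin
from scipy.spatial.transform import Rotation
r=rot(c["attitude"]).inv()
for z in (8,46):
    d=r.apply(np.array([586.3,222.9,z])-c["position"]);print(z,c["fx"]*d[0]/d[2]+c["cx"],c["fy"]*d[1]/d[2]+c["cy"])
```

```text
[464.7 138.1] (len, heading deg toward centroid, offset) [(26.6, 90.3, 0.7), (24.3, -179.7, 1.0)]
[484.  251.1] (len, heading deg toward centroid, offset) [(45.8, 175.1, 3.9), (52.1, -94.9, 4.4)]
[565.5 120.3] (len, heading deg toward centroid, offset) [(47.6, 168.1, 4.8), (60.8, -101.9, 0.7)]
[586.9 225. ] (len, heading deg toward centroid, offset) [(36.8, 90.2, 0.4), (32.0, 0.2, 0.1)]
brass [223. 196.]
[ 436.6 -245.6] (len, heading deg toward centroid, offset) [(68.8, 130.1, 1.0), (65.9, 40.1, 6.3)]
brass [293. 194.]
[456.1 -89.7] (len, heading deg toward centroid, offset) [(53.2, -75.4, 1.9), (64.7, -165.4, 9.3)]
8 456.0185800850061 228.00509168585126
46 461.66318745799765 217.19042029011686
```

View pics/end.png

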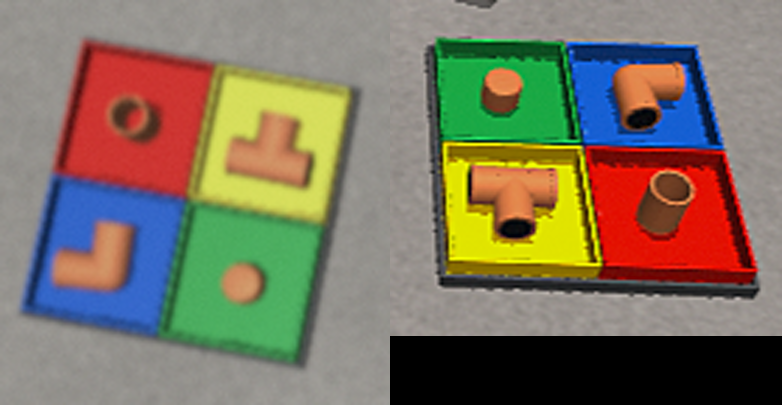

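View pics/endscene.png

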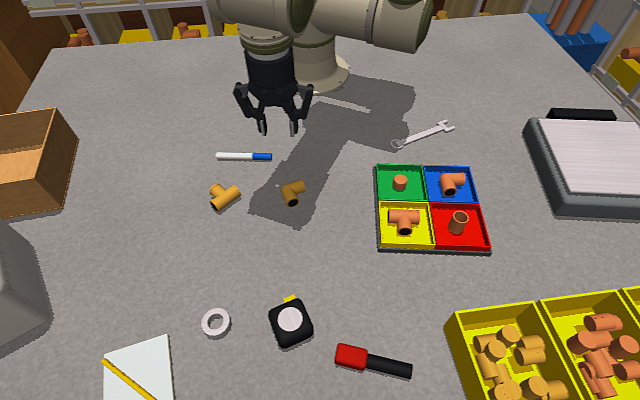

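All four parts sit in the right bins. The tube's lean in the picture matches that of an upright tube. The brass parts at (223,196) and (293,194) haven't moved, and the arm is clear. Handing in.

```bash
python3 -c "
from rig import ctrl, viewer, ticket
print(ticket.finish_job())"
```

```text
the job is handed in; nothing more can be done
None
```

I handed the job in: the copper elbow is in the blue bin, the tee in yellow, the coupling in red and the cap in green, all the same way up as they lay, with both brass parts unmoved, in about 25 s of robot time; the hand-in call printed no verdict.

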